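Start the yarn winder

TASK

Start the yarn winder. First throw the isolator's T handle all the way over from off (leaning towards the robot) to on (leaning away), before pressing any key; then on the console hold the round key fully down for two seconds to clear the counter, press the long bar key fully, and lastly press the triangular key fully to start, letting each key come right up before the next. Press one key at a time, never press the square stop key, leave the power on, and do not disturb the bobbin, the darning mushroom or the mug.

Things in the scene. Friction and masses are not known exactly. Their poses are not given: they have to be found in the camera images.
- console: grey box-shaped control console of the yarn winder, fixed to the table: 140 (x) by 370 (y) by 50 mm high; origin at the centre of its underside. Four white plastic keys of different outline stand in one row along its y axis, 85 mm apart, on the flat top; which key is in which place varies
- isolator: grey power isolator box, fixed to the table, 120 (x) by 90 (y) by 50 mm high, origin at the centre of its underside; on its top is a T handle that swings in its x-z plane: off leaning to its -x side (towards the robot), on leaning to its +x side (away from the robot)
- isolator_pivot (a point): hinge axis of the T handle (parallel to the isolator's y axis), 50 mm above the table; axes as the isolator's
- isolator_grip (a point): centre of the T handle's black cross bar (70 mm long along the isolator's y, 22 mm thick), 100 mm from the hinge axis at the end of a 12 mm steel rod; moves with the handle
- isolator_handle (a joint): angle of the T handle: 0 = off (leaning 0.6 rad towards the isolator's -x), 0.6 = upright, 1.2 = fully on (leaning 0.6 rad to +x). It is over-centre: it falls to whichever side it is past upright
- key_round_top (a point): centre of the top face of the round key, diameter 60 mm; 74 mm above the table when up, goes straight down with the key; axes as the console's
- key_round (a joint): how far the round key is pressed: 0 = up, 0.008 m = fully down (1.5 N to start, 5 N at the bottom); springs back up
- key_bar_top (a point): centre of the top face of the long bar key, 90 mm along the console's x by 30 mm; 74 mm above the table when up, goes straight down with the key; axes as the console's
- key_bar (a joint): how far the bar key is pressed: 0 = up, 0.008 m = fully down (1.5 N to start, 5 N at the bottom); springs back up
- key_triangle_top (a point): centre of the top face of the triangular key, equal sides of 73 mm; 74 mm above the table when up, goes straight down with the key; axes as the console's
- key_triangle (a joint): how far the triangle key is pressed: 0 = up, 0.008 m = fully down (1.5 N to start, 5 N at the bottom); springs back up
- key_square_top (a point): centre of the top face of the square stop key, 60 by 60 mm; 74 mm above the table when up, goes straight down with the key; axes as the console's
- key_square (a joint): how far the square key is pressed: 0 = up, 0.008 m = fully down (1.5 N to start, 5 N at the bottom); springs back up
- bobbin: loose empty clear plastic bobbin, diameter 84, 60 mm high, standing; origin centre of underside
- mushroom: loose wooden darning mushroom, diameter 68, 92 mm high, standing; origin centre of underside
- mug: loose white mug, diameter 80, 95 mm high, handle at its +y; origin centre of underside

How it is judged:
On the way, in this order (a step that is already met when the one before it is completed fails the run):
1. the isolator handle is fully on (joint above 1.05) with all keys up (value of joint isolator_handle above 1.05 rad and value of joint each of key_round, key_bar, key_triangle, key_square below 0.0015 m), for 0.2 s.
2. the round key alone is held down (over 6 mm) for 1.5 s, power on (value of joint isolator_handle above 1.05 rad and value of joint key_round above 0.006 m and value of joint each of key_bar, key_triangle, key_square below 0.002 m), for 1.5 s.
3. all keys are up again (within 1.5 mm) (value of joint each of key_round, key_bar, key_triangle, key_square below 0.0015 m), for 0.05 s.
4. the bar key alone is pressed down (over 6 mm), power on (value of joint isolator_handle above 1.05 rad and value of joint key_bar above 0.006 m and value of joint each of key_round, key_triangle, key_square below 0.002 m), for 0.05 s.
5. all keys are up again (within 1.5 mm) (all of step 3), for 0.05 s.
6. the triangular key alone is pressed down (over 6 mm), power on (value of joint isolator_handle above 1.05 rad and value of joint key_triangle above 0.006 m and value of joint each of key_round, key_bar, key_square below 0.002 m), for 0.05 s.
At the end, for the whole second after the job is handed in: The isolator handle is fully on (joint above 1.05 rad), all four keys are up (within 1.5 mm), and the bobbin, mushroom and mug stand upright within 30 mm of where they were (all of step 5 and value of joint isolator_handle above 1.05 rad and distance of each of bobbin, mushroom, mug from where it was at the start of the episode below 0.03 m and angle between each of bobbin, mushroom, mug's own z axis and vertical below 0.2 rad); the robot touches nothing.
It fails at once if the square stop key is pressed (over 3 mm) (value of joint key_square above 0.003 m).
It fails at once if two keys are pressed at once (both over 3 mm) (value of joint each of key_round, key_bar above 0.003 m or value of joint each of key_round, key_triangle above 0.003 m or value of joint each of key_round, key_square above 0.003 m or value of joint each of key_bar, key_triangle above 0.003 m or value of joint each of key_bar, key_square above 0.003 m or value of joint each of key_triangle, key_square above 0.003 m).
It fails at once if a key is pressed (over 4 mm) while the handle is on the off side (value of joint isolator_handle below 0.6 rad and value of joint any of key_round, key_bar, key_triangle, key_square above 0.004 m).
It fails at once if a bystander is shifted over 30 mm or tipped (distance of any of bobbin, mushroom, mug from where it was at the start of the episode above 0.03 m or angle between any of bobbin, mushroom, mug's own z axis and vertical above 0.3 rad).
It also fails if it takes over 59 s, if anything falls off the work surface, if the arm or the gripper's body presses on something with over 40 N, if the wrist force passes 120 N, or if a joint passes its speed limit or range.

ROBOT

A 7-joint arm with a two-finger parallel gripper is mounted at the origin on the work surface. World frame = base frame: x ahead of the robot, y to its left, z up, the work surface at z = 0. Lengths are in m, angles in rad, forces in N, time in s.
With the tool pointing down it reaches from about 0.4 to 0.875 m from the base axis. Payload 6.5 kg.
Tool frame: the origin (TCP) lies midway between the tips of the shut fingers; the grasp point (between the pads) lies manip.pinch_z behind it (manip.pinch_z is the distance from the TCP to the grasp point, in m); z points along the fingers, y is the line along which they close (so a half turn about z gives the same grasp; the last joint's range is limited). The gripper opens to 88 mm and grips with 3 to 60 N. Pads are 18 mm wide; open, the fingers measure 123 mm over their backs; the gripper's body (75 mm by 187 mm) begins 45 mm behind the grasp point.
Start: joints at [-0.066, 0.536, -0.004, 1.538, 0.003, 1.067, -0.071], TCP at [0.65, 0, 0.239] pointing down, gripper open.
Joint ranges: [-2.7, 2.7], [-0.37, 2.16], [-1.27, 1.26], [0.24, 2.4], [-1.31, 4.45], [0.19, 1.91], [-2.76, 2.76]. Speed limits (rad/s): [2.39, 2.39, 3.14, 3.14, 3.14, 3.14, 3.14].

INTERFACE

Orientations are given as a rotation vector (axis times angle).
In Python, from plant import manip gives the robot as it stands.
- The arm moves only by the tool step_arm, never from a script. Its argument "rows" is a list of rows, each a list of 5 numbers: the closure, from 0 (fully open) to 1 (shut), then the shift along the tool's x, y, z in mm, then the turn about the tool's z in rad. A call has 1 to 5 rows; each row is the pose to reach, as a shift and turn from the pose commanded when the call began, along the tool's axes at that moment; what a row does not reach only later rows make up. A row lasts 1/12 s, in which the tool goes at most 41.7 mm and 7.16 degrees, less where a joint would pass 70% of its speed; a pose out of reach is approached as far as the arm can. A call with a gripper value outside its range is refused whole. The fingers move at their own pace and stop on an object; the grip force is fixed at half the most. Time passes only in rows, so rows that repeat a pose let the fingers close. It gives the time, the measured TCP pose, the force, the opening and the grip force at its end, in the units of the state.
- manip.sense(): the state, without advancing time (a new reading comes with each control period).
- manip.read_camera(name): name is "scene" or "side" or "wrist"; returns (picture, depth): 420x560x3 uint8, red, green, blue; 420x560 float32, m along the optical axis (not along the pixel's ray), 0 where there is no reading.
- manip.camera_model(name): a dict with "fx", "fy", "cx", "cy" (pixels), "R" (3x3) and "t" (3): a world point X has camera coordinates R X + t; the wrist camera has in their place "hand_eye" (4x4, takes a point from camera to tool coordinates, whose origin is the TCP and whose axes are the flange's). Camera axes: x right, y down, z forward; pixel columns grow to the right and rows downward; lengths in m; the calibration is good to about 2 mm. The wrist camera is an equidistant fisheye: a pixel r from the principal point sees the ray r / f radians off the axis. A picture is of the moment at which its call begins: read the wrist's pose just before it. camera_model takes no time and is no camera call.
- manip.close_job(): hands the job in; it is judged then, once.
The state is a dict: "clock": time; "joint_pos": joint angles; "joint_vel": joint speeds; "tau": joint torques, N m; "position": TCP position; "eef_rot": TCP orientation; "wrist_force": force on the tool from outside, world axes, zero at the start; "ft_torque": the same for the moment, N m; "finger_gap": finger opening in m; "grip_force": force on a finger pad.
Only numpy, scipy, OpenCV 4.12 (cv2) and the standard library are available. Lean on these libraries where they do the work, as an engineer would, in place of code of your own. Each camera call takes 0.05 s, during which the arm holds its last target. There are 200 camera calls.

## Working session

There is one attempt and no reset: what is moved stays moved. The work goes in short steps, Python scripts to look and compute and a tool call to move; the robot and the scene stay as the last step left them, time stands still between calls to the robot, and variables do not carry over. Pictures are saved under pics/ and viewed, at most 10 in all, crops included, and the job is handed in when it is done.

Besides the shell and the picture viewer there is one more tool, called after "Emit:" as name(argument=value, ...) on one line, values as JSON. step_arm: Moves the arm, as the interface text tells. Its arguments: {"type":"object","properties":{"rows":{"type":"array","items":{"type":"array","items":{"type":"number"}}}},"required":["rows"]}

```bash
mkdir -p pics
cat > h.py <<'E'
import numpy as np, cv2
from plant import manip
def cam(n):
    s=manip.sense(); im,d=manip.read_camera(n); return s,im,d,manip.camera_model(n)
def cloud(d,m):
    v,u=np.indices(d.shape); P=np.stack([(u-m['cx'])/m['fx']*d,(v-m['cy'])/m['fy']*d,d],-1)
    return (P-np.array(m['t']))@np.array(m['R'])
E
python3 - <<'E'
from h import *
for n in('scene','side'):
    s,im,d,m=cam(n); cv2.imwrite(f'pics/{n}0.png',im[...,::-1]); np.savez(f'{n}0.npz',im=im,d=d)
    print(n,-np.array(m['R']).T@m['t'],m['fx'])
s=manip.sense();print(s['clock'],s['position'],s['eef_rot'],s['wrist_force'],manip.pinch_z)
E
```

```text
scene [1.26680529 0.30289413 0.79983637] 382.71622643849247
side [ 0.20544219 -0.78040711  1.00682726] 397.4991965739523
0.1 [ 6.49460164e-01 -2.84972310e-05  2.37932203e-01] [-2.22064113e+00 -2.22083346e+00  1.84882487e-03] [-0.27202025 -0.20234041  0.13589962] 0.0187
```

View pics/scene0.png

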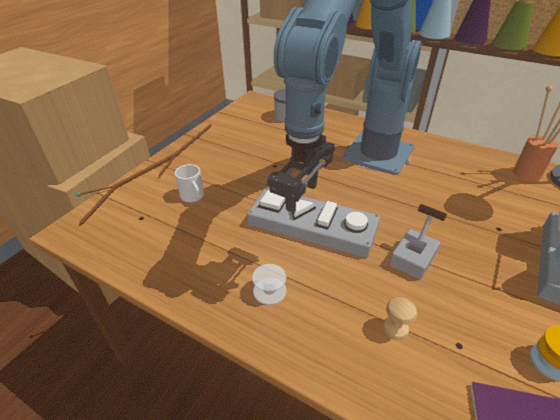

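View pics/side0.png

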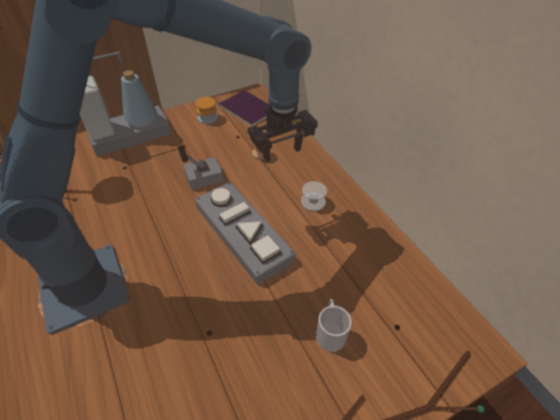

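The scene view shows the keys from left to right: square (270,200), triangle (303,207), bar (327,214) and round (357,221). The isolator is at (415,255), with its grip at (432,212) leaning towards the robot. The side view shows the same order: round (221,197), bar (235,213), triangle (250,230), square (265,248), grip (183,153).

Run:
```python
from h import *
W={}
def ray(m,u,v,z):
    R=np.array(m['R']);c=-R.T@m['t'];r=R.T@np.array([(u-m['cx'])/m['fx'],(v-m['cy'])/m['fy'],1]);return c+r*(z-c[2])/r[2]
rois={'scene':((180,250,245,385),(195,230,410,455)),'side':((180,270,200,290),(140,170,170,195))}
for n in rois:
    f=np.load(n+'0.npz');im,d=f['im'],f['d'];m=manip.camera_model(n);P=cloud(d,m)
    a,b,c,e=rois[n][0]; hs=cv2.cvtColor(im,cv2.COLOR_RGB2HSV)
    mk=np.zeros(d.shape,np.uint8); mk[a:b,c:e]=((hs[...,2]>165)&(hs[...,1]<70)&(abs(P[...,2]-.074)<.006))[a:b,c:e]
    k,l,st,ce=cv2.connectedComponentsWithStats(mk)
    for i in range(1,k):
        if st[i,4]<30: continue
        p=np.median(P[l==i],0); r=ray(m,*ce[i],.074); q=P[l==i]
        print(n,ce[i].round(1),st[i,4],'ray',r.round(4),'depth z',p[2].round(4),'ext',np.ptp(q,axis=0).round(3))
    q=P[a-30:b+20,c:e+20].reshape(-1,3); q=q[(abs(q[:,2]-.05)<.004)]
    print(' z50 rect',cv2.minAreaRect(q[:,:2].astype(np.float32)),len(q))
    a,b,c,e=rois[n][1]
    t=P[a:b,c:e][(im[a:b,c:e].max(-1)<60)]; t=t[t[:,2]>.09]
    print(' grip',len(t),t.mean(0).round(4),np.ptp(t,axis=0).round(3),cv2.minAreaRect(t[:,:2].astype(np.float32)))
for n,R in(('scene',(225,280,385,445)),('side',(155,195,180,230))):
    f=np.load(n+'0.npz');m=manip.camera_model(n);P=cloud(f['d'],m);a,b,c,e=R
    q=P[a:b,c:e].reshape(-1,3);q=q[abs(q[:,2]-.05)<.004];print(n,'iso top',len(q),cv2.minAreaRect(q[:,:2].astype(np.float32)))
for nm,(a,b,c,e) in dict(mug=(160,205,172,207),bob=(260,305,248,292),mush=(292,342,380,420)).items():
    f=np.load('scene0.npz');P=cloud(f['d'],manip.camera_model('scene'))[a:b,c:e].reshape(-1,3);q=P[(P[:,2]>.02)&(P[:,2]<.12)]
    print(nm,np.percentile(q,[2,50,98],axis=0).round(3).tolist())
```

```text
scene [271.3 198.7] 226 ray [ 0.5149 -0.1649  0.074 ] depth z 0.0745 ext [0.059 0.065 0.011]
scene [301.9 205.1] 136 ray [ 0.4963 -0.0713  0.074 ] depth z 0.0741 ext [0.062 0.042 0.01 ]
scene [326.6 211.7] 227 ray [0.4876 0.0037 0.074 ] depth z 0.0745 ext [0.089 0.039 0.01 ]
scene [356.1 218.9] 256 ray [0.4749 0.0881 0.074 ] depth z 0.0746 ext [0.063 0.058 0.009]
 z50 rect ((0.3000894784927368, -0.014239639043807983), (0.5199773907661438, 0.4619712233543396), 6.548983097076416) 2516
 grip 2 [0.4298 0.2905 0.1317] [0.001 0.013 0.   ] ((0.4297654628753662, 0.29047495126724243), (0.012880334630608559, 0.0), -94.3766860961914)
side [220.1 194.4] 165 ray [0.4707 0.086  0.074 ] depth z 0.073 ext [0.053 0.058 0.009]
side [233.8 210.5] 176 ray [0.4814 0.0019 0.074 ] depth z 0.0732 ext [0.089 0.035 0.01 ]
side [248.9 227.6] 176 ray [ 0.4935 -0.082   0.074 ] depth z 0.073 ext [0.06  0.062 0.009]
side [264.8 246.4] 312 ray [ 0.5042 -0.1665  0.074 ] depth z 0.0732 ext [0.062 0.063 0.009]
 z50 rect ((0.5570482611656189, 0.04601401090621948), (0.30508163571357727, 0.5247332453727722), 7.929313659667969) 2641
 grip 69 [0.4158 0.2583 0.1401] [0.022 0.067 0.016] ((0.4170205593109131, 0.2614780366420746), (0.06838119775056839, 0.01689944975078106), 85.30912017822266)
scene iso top 896 ((0.47440868616104126, 0.2598717510700226), (0.09023640304803848, 0.12095008045434952), 83.216064453125)
side iso top 472 ((0.46732598543167114, 0.20660868287086487), (0.19768886268138885, 0.1222100704908371), 86.89451599121094)
mug [[0.512, -0.496, 0.023], [0.567, -0.446, 0.068], [0.589, -0.396, 0.096]]
bob [[0.725, -0.063, 0.057], [0.764, -0.025, 0.06], [0.8, 0.012, 0.063]]
mush [[0.684, 0.255, 0.021], [0.718, 0.284, 0.085], [0.739, 0.313, 0.093]]
```

The measurements fit the given sizes. Keys: round (.473,.087), bar (.485,.003), triangle (.496,-.082), square (.507,-.166). Isolator (.474,.260), grip about (.418,.266,.1325). Tool x is world y, tool y is world x, and tool z points down. I'll move behind the handle with the fingers shut.

Emit:
step_arm(rows=[[1,26,-28,0,0],[1,53,-56,0,0],[1,80,-84,0,0],[1,106,-112,0,0],[1,133,-140,0,0]])

```text
clock: 0.52
position: [0.5082, 0.1337, 0.2384]
eef_rot: [-2.222, -2.221, 0.001]
wrist_force: [0.4, 0.9, -0.0]
finger_gap: 0.057
grip_force: 0.0
```

Emit:
step_arm(rows=[[1,26,-28,0,0],[1,53,-56,0,0],[1,80,-84,0,0],[1,106,-112,0,0],[1,133,-140,0,0]])

```text
clock: 0.93
position: [0.3683, 0.2666, 0.2386]
eef_rot: [2.222, 2.221, -0.001]
wrist_force: [-0.3, 0.4, 1.1]
finger_gap: 0.0232
grip_force: 0.0
```

Emit:
step_arm(rows=[[1,0,0,0,0],[1,0,0,0,0]])

```text
clock: 1.1
position: [0.3684, 0.2673, 0.2387]
eef_rot: [-2.216, -2.227, 0.0]
wrist_force: [0.0, -0.7, -0.0]
finger_gap: 0.0102
grip_force: 0.0
```

Emit:
step_arm(rows=[[1,0,0,30,0],[1,0,0,60,0],[1,0,0,90,0],[1,0,0,122,0],[1,0,0,122,0]])

```text
clock: 1.52
position: [0.3681, 0.2623, 0.1121]
eef_rot: [-2.223, -2.219, 0.015]
wrist_force: [0.1, 0.2, -0.8]
finger_gap: 0.0003
grip_force: 0.0
```

Emit:
step_arm(rows=[[1,0,10,0,0],[1,-1,20,0,0],[1,-2,30,0,0],[1,-3,40,0,0],[1,-4,50,0,0]])

```text
clock: 1.93
position: [0.4224, 0.2622, 0.1181]
eef_rot: [2.222, 2.22, 0.005]
wrist_force: [-1.0, -0.9, 1.6]
finger_gap: 0.0004
grip_force: 0.7
```

Run:
```python
from h import *
s,im,d,m=cam('scene'); cv2.imwrite('pics/s1.png',cv2.resize(im[150:330,230:500,::-1],None,fx=2.6,fy=2.6))
print(s['position'],s['wrist_force'])
```

```text
[0.42237768 0.26221714 0.11814327] [-1.02668672 -0.89184095  1.59786605]
```

View pics/s1.png

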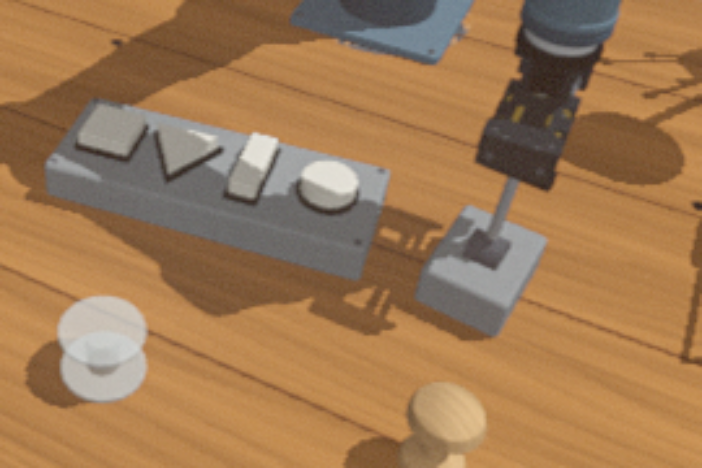

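The crop shows the gripper behind the cross bar, with the rod at about (510,205) in line with the fingers. I'll keep pushing.

Emit:
step_arm(rows=[[1,-1,8,0,0],[1,-2,16,0,0],[1,-3,24,0,0],[1,-4,32,0,0],[1,-4,40,0,0]])

```text
clock: 2.4
position: [0.4609, 0.2576, 0.1166]
eef_rot: [2.222, 2.221, -0.0]
wrist_force: [-0.4, -0.2, 0.3]
finger_gap: 0.0006
grip_force: 0.1
```

Emit:
step_arm(rows=[[1,0,8,0,0],[1,-1,16,0,0],[1,-2,24,0,0],[1,-3,30,0,0],[1,-3,30,0,0]])

```text
clock: 2.82
position: [0.4915, 0.2545, 0.1167]
eef_rot: [2.222, 2.22, 0.001]
wrist_force: [0.1, -0.1, 0.2]
finger_gap: 0.0007
grip_force: 0.0
```

Emit:
step_arm(rows=[[1,0,-20,0,0],[1,0,-50,0,0],[1,0,-80,0,0],[1,0,-100,-30,0],[1,0,-100,-60,0]])

```text
clock: 3.23
position: [0.3839, 0.2539, 0.1756]
eef_rot: [-2.215, -2.225, 0.013]
wrist_force: [-0.4, 0.5, 0.7]
finger_gap: 0.0003
grip_force: 0.0
```

Run:
```python
from h import *
s,im,d,m=cam('scene'); cv2.imwrite('pics/s2.png',cv2.resize(im[150:330,230:500,::-1],None,fx=2.6,fy=2.6))
np.savez('s2.npz',im=im,d=d)
print(s['clock'],s['position'],s['wrist_force'])
```

```text
3.2333 [0.38388992 0.25394037 0.17559076] [-0.39027114  0.51249988  0.73874247]
```

View pics/s2.png

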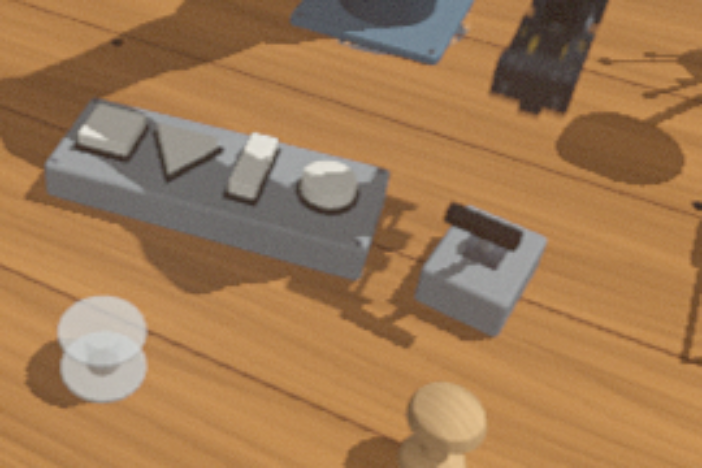

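The handle now leans away, with the bar at crop (483,226), and all keys are in clear view. I'll check the bar position and re-measure the keys.

Run:
```python
from h import *
f=np.load('s2.npz');im,d=f['im'],f['d'];m=manip.camera_model('scene');P=cloud(d,m)
mk=((abs(P[...,2]-.0745)<.004)).astype(np.uint8); z=np.zeros_like(mk); z[185:240,255:385]=1; mk&=z
k,l,st,ce=cv2.connectedComponentsWithStats(mk)
for i in range(1,k):
    if st[i,4]>60: print(ce[i].round(),st[i,4],P[l==i].mean(0).round(4))
q=P[220:255,395:440][im[220:255,395:440].max(-1)<75];q=q[q[:,2]>.1];print('grip',len(q),q.mean(0).round(4),q[:,2].max())
```

```text
[272. 198.] 268 [ 0.5089 -0.1648  0.0741]
[299. 204.] 187 [ 0.4967 -0.0812  0.0742]
[326. 212.] 229 [0.4876 0.003  0.0743]
[356. 219.] 254 [0.4755 0.0872 0.0745]
grip 213 [0.5405 0.256  0.1421] 0.7998363712475733
```

Emit:
step_arm(rows=[[1,-34,17,0,0],[1,-67,35,0,0],[1,-100,52,0,0],[1,-134,70,0,0],[1,-167,87,0,0]])

```text
clock: 3.7
position: [0.4777, 0.0863, 0.1769]
eef_rot: [2.221, 2.221, 0.001]
wrist_force: [1.1, -0.5, 0.1]
finger_gap: 0.0006
grip_force: 0.0
```

Emit:
step_arm(rows=[[1,0,0,30,0],[1,0,0,60,0],[1,0,0,80,0],[1,0,0,80,0],[1,0,0,80,0]])

```text
clock: 4.12
position: [0.4764, 0.0879, 0.0963]
eef_rot: [-2.22, -2.221, 0.003]
wrist_force: [-0.5, 0.2, -0.1]
finger_gap: 0.0005
grip_force: 0.0
```

Emit:
step_arm(rows=[[1,0,0,10,0],[1,0,0,18,0],[1,0,0,22,0],[1,0,0,26,0],[1,0,0,28,0]])

```text
clock: 4.53
position: [0.4772, 0.0882, 0.0687]
eef_rot: [2.221, 2.222, 0.001]
wrist_force: [-0.7, 0.2, 3.5]
finger_gap: 0.0004
grip_force: 1.9
```

Emit:
step_arm(rows=[[1,0,0,1,0],[1,0,0,2,0],[1,0,0,2,0],[1,0,0,2,0]])

```text
clock: 4.87
position: [0.4772, 0.0882, 0.067]
eef_rot: [2.221, 2.221, 0.001]
wrist_force: [-0.0, 0.4, 4.6]
finger_gap: 0.0004
grip_force: 2.2
```

Emit:
step_arm(rows=[[1,0,0,1,0],[1,0,0,2,0],[1,0,0,2.5,0],[1,0,0,2.5,0],[1,0,0,2.5,0]])

```text
clock: 5.28
position: [0.4774, 0.0882, 0.0661]
eef_rot: [2.221, 2.221, 0.001]
wrist_force: [-7.1, 0.1, 29.9]
finger_gap: 0.0004
grip_force: 14.1
```

Emit:
step_arm(rows=[[1,0,0,0,0],[1,0,0,0,0],[1,0,0,0,0],[1,0,0,0,0],[1,0,0,0,0]])

```text
clock: 5.7
position: [0.4774, 0.0882, 0.0661]
eef_rot: [2.221, 2.221, 0.001]
wrist_force: [-6.8, -0.2, 27.5]
finger_gap: 0.0002
grip_force: 14.1
```

Emit:
step_arm(rows=[[1,0,0,0,0],[1,0,0,0,0],[1,0,0,0,0],[1,0,0,0,0],[1,0,0,0,0]])

```text
clock: 6.12
position: [0.4774, 0.0882, 0.066]
eef_rot: [2.221, 2.221, 0.001]
wrist_force: [-6.5, -0.6, 27.8]
finger_gap: 0.0001
grip_force: 14.1
```

Emit:
step_arm(rows=[[1,0,0,0,0],[1,0,0,0,0],[1,0,0,0,0],[1,0,0,0,0],[1,0,0,0,0]])

```text
clock: 6.53
position: [0.4774, 0.0882, 0.0661]
eef_rot: [2.221, 2.221, 0.001]
wrist_force: [-7.5, -1.2, 28.2]
finger_gap: -0.0001
grip_force: 14.1
```

Emit:
step_arm(rows=[[1,0,0,0,0],[1,0,0,0,0],[1,0,0,0,0],[1,0,0,0,0],[1,0,0,0,0]])

```text
clock: 6.95
position: [0.4774, 0.0882, 0.066]
eef_rot: [2.221, 2.221, 0.001]
wrist_force: [-7.4, -0.4, 27.5]
finger_gap: 0.0001
grip_force: 14.1
```

Emit:
step_arm(rows=[[1,0,0,0,0],[1,0,0,0,0],[1,0,0,0,0],[1,0,0,0,0],[1,0,0,0,0]])

```text
clock: 7.37
position: [0.4774, 0.0882, 0.066]
eef_rot: [2.221, 2.221, 0.001]
wrist_force: [-6.9, -0.2, 28.1]
finger_gap: 0.0006
grip_force: 14.1
```

Emit:
step_arm(rows=[[1,0,0,0,0],[1,0,0,0,0],[1,0,0,-10,0],[1,0,0,-30,0],[1,0,0,-40,0]])

```text
clock: 7.78
position: [0.4774, 0.0879, 0.1054]
eef_rot: [2.221, 2.221, 0.001]
wrist_force: [0.1, -0.6, -0.1]
finger_gap: 0.0002
grip_force: 0.0
```

Emit:
step_arm(rows=[[1,-28,3,0,0],[1,-56,6,0,0],[1,-84,9,0,0],[1,-84,9,0,0],[1,-84,9,0,0]])

```text
clock: 8.2
position: [0.4859, 0.0021, 0.104]
eef_rot: [2.225, 2.217, -0.001]
wrist_force: [0.1, 1.0, -0.2]
finger_gap: 0.0006
grip_force: 0.0
```

Emit:
step_arm(rows=[[1,0,0,15,0],[1,0,0,27,0],[1,0,0,33,0],[1,0,0,37,0],[1,0,0,39,0]])

```text
clock: 8.62
position: [0.4857, 0.0053, 0.0659]
eef_rot: [-2.219, -2.222, 0.001]
wrist_force: [-8.5, 1.7, 38.8]
finger_gap: 0.0004
grip_force: 18.8
```

Emit:
step_arm(rows=[[1,0,0,0.5,0],[1,0,0,1,0],[1,0,0,1,0],[1,0,0,1,0]])

```text
clock: 8.95
position: [0.4857, 0.0053, 0.0661]
eef_rot: [-2.219, -2.222, -0.0]
wrist_force: [-7.7, 1.5, 26.9]
finger_gap: 0.0004
grip_force: 13.3
```

Emit:
step_arm(rows=[[1,0,0,-10,0],[1,0,0,-30,0],[1,0,0,-40,0],[1,0,0,-40,0],[1,0,0,-40,0]])

```text
clock: 9.37
position: [0.4864, 0.0043, 0.1045]
eef_rot: [2.22, 2.221, 0.002]
wrist_force: [0.3, -0.2, -0.3]
finger_gap: 0.0005
grip_force: 0.0
```

Emit:
step_arm(rows=[[1,-28,4,0,0],[1,-56,8,0,0],[1,-85,11,0,0],[1,-85,11,0,0],[1,-85,11,0,0]])

```text
clock: 9.78
position: [0.4963, -0.0826, 0.1032]
eef_rot: [-2.225, -2.217, 0.002]
wrist_force: [-0.2, 0.8, 0.6]
finger_gap: 0.0003
grip_force: 0.0
```

Emit:
step_arm(rows=[[1,0,0,15,0],[1,0,0,27,0],[1,0,0,33,0],[1,0,0,37,0],[1,0,0,38.5,0]])

```text
clock: 10.2
position: [0.4964, -0.0794, 0.0661]
eef_rot: [-2.218, -2.222, 0.001]
wrist_force: [-7.9, 3.2, 27.3]
finger_gap: 0.0006
grip_force: 13.7
```

Emit:
step_arm(rows=[[1,0,0,0.5,0],[1,0,0,1,0],[1,0,0,1,0],[1,0,0,1,0]])

```text
clock: 10.53
position: [0.4964, -0.0794, 0.0662]
eef_rot: [-2.219, -2.222, 0.001]
wrist_force: [-7.3, 2.5, 22.5]
finger_gap: 0.0007
grip_force: 11.4
```

Emit:
step_arm(rows=[[1,0,0,-10,0],[1,0,0,-40,0],[1,0,0,-80,0],[1,0,0,-120,0],[1,0,0,-150,0]])

```text
clock: 10.95
position: [0.4975, -0.0803, 0.2177]
eef_rot: [2.219, 2.221, 0.002]
wrist_force: [0.5, -0.3, -0.7]
finger_gap: 0.0007
grip_force: 0.0
```

Emit:
step_arm(rows=[[1,0,0,0,0],[1,0,0,0,0],[1,0,0,0,0]])

```text
clock: 11.2
position: [0.4964, -0.0805, 0.2141]
eef_rot: [-2.22, -2.222, 0.001]
wrist_force: [0.8, -0.3, -0.2]
finger_gap: 0.0003
grip_force: 0.0
```

Run:
```python
from h import *
s,im,d,m=cam('scene'); cv2.imwrite('pics/s3.png',im[...,::-1]);P=cloud(d,m)
q=P[220:255,395:440][im[220:255,395:440].max(-1)<75];q=q[(q[:,2]>.1)&(q[:,2]<.3)];print('grip',len(q),np.median(q,0).round(4),s['position'],s['wrist_force'])
```

```text
grip 193 [0.5377 0.2563 0.1398] [ 0.49640094 -0.08049059  0.21408414] [ 0.80050901 -0.34109401 -0.15697937]
```

View pics/s3.png

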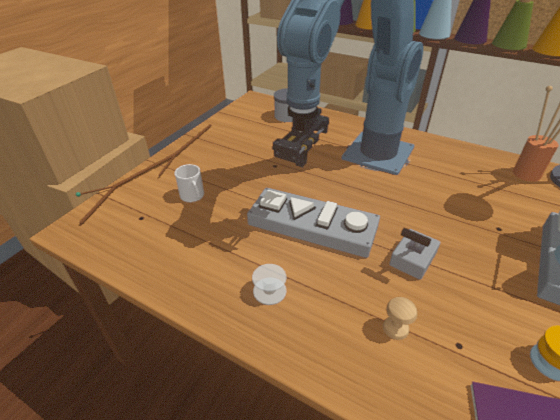

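The handle is on, with the bar at (416,238). The keys are up, the mug (190,183), bobbin (270,285) and mushroom (400,315) haven't moved, and the arm is clear.

```bash
python3 -c "
from plant import manip
print(manip.close_job())"
```

```text
the job is handed in; nothing more can be done
None
```

The job is handed in: I threw the isolator on, held the round key down for over 2 s, then pressed the bar and triangle keys in turn, and the last picture shows the handle on, all keys up, and the bobbin, mushroom and mug in place; no verdict came back.

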